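Walk the tube block round and dock it on the warmer

TASK

Push the heavy aluminium tube block round on the table until its slotted side faces the warmer, then push it fully home, so that the warmer's sensor tongue sits in the slot and the slotted side lies flush against the warmer's metal fence. Sample tubes stand in the block, so push it along flat on the table and never lift or tip it. Leave the dropper bottle, stapler, oximeter and highlighter where they are.

Things in the scene. Friction and masses are not known exactly. Their poses are not given: they have to be found in the camera images.
- tube_block: Loose aluminium block, 96 (own x) x 128 (own y) x 36 mm (z, up), about 0.85 kg; takes 4 to 13 N to slide. Round wells in the top, four holding tight-fitting upright tubes (part of it) that reach 78 mm above the table. Origin: centre of its underside. +x points out of the long side with the slot; the long side at -x (48 mm off) and the short sides at +y and -y (64 mm off) are flat faces.
- slot_mouth (a point): Middle of the slot's mouth on the tube block, at table height in the plane of the slotted side, 48 mm along the block's +x from its origin. The slot is 22 mm wide, 30 mm deep, runs from top to bottom of the block at the middle of the side, and its mouth is rounded (8 mm radius).
- warmer: Fixed white block warmer, 156 mm wide, 121 deep, 60 high (knob to 75 mm). Its front is an upright metal fence. Origin: middle of the fence's face, at table height; x points level into the warmer, y along the fence, z up. Docked, the block's origin is at x = -0.048, y = 0 in this frame, its x along the warmer's x.
- tongue_tip (a point): Tip of the steel sensor tongue that sticks out of the middle of the warmer's fence, 24 mm in front of it (towards the warmer's -x), 16 mm above the table. The tongue is 14 mm wide with its nose bevelled to a point, between 7 and 25 mm above the table; it enters the slot with 4 mm to spare on each side.
- dropper: Bystander: small white dropper bottle standing upright, 20 mm across, 64 mm high; origin at the centre of its underside.
- stapler: Bystander: black stapler, 34 x 138 x 40 mm (long along its own y); origin at the centre of its underside.
- oximeter: Bystander: black and white finger oximeter, 33 x 60 x 30 mm; origin at the centre of its underside.
- marker: Bystander: lying flat highlighter pen, 24 x 126 x 16 mm (long along its own y); origin at the centre of its underside.

How it is judged:
At the end, for the whole second after the job is handed in: The block rests flat on the table with the tongue in its slot, the middle of its slotted side within 4 mm of the fence and within 8 mm of the tongue's centre line, the side parallel to the fence within 0.05 rad (x of slot_mouth in the frame of warmer above -0.004 m and y of slot_mouth in the frame of warmer between -0.008 and 0.008 m and angle between the x axis of tube_block and the x axis of warmer, either way round below 0.05 rad and height (world z) of tube_block below 0.003 m and angle between tube_block's own z axis and vertical below 0.03 rad and linear speed of tube_block below 0.01 m/s); the robot touches nothing.
It fails at once if the tube block is lifted off the table (8 mm) or tipped (0.1 rad) (height (world z) of tube_block above 0.008 m or angle between tube_block's own z axis and vertical above 0.1 rad).
It fails at once if the dropper bottle is knocked over or shifted by 25 mm (distance of dropper from where it was at the start of the episode above 0.025 m or angle between dropper's own z axis and vertical above 0.4 rad).
It fails at once if the stapler, oximeter or highlighter is shifted by 25 mm (distance of any of stapler, oximeter, marker from where it was at the start of the episode above 0.025 m).
It also fails if it takes over 61 s, if anything falls off the work surface, if the arm or the gripper's body presses on something with over 40 N, if the wrist force passes 120 N, or if a joint passes its speed limit or range.

ROBOT

A 6-joint arm with a two-finger parallel gripper is mounted at the origin on a cart in front of the work surface, level with it; the furniture and walls round the work are solid. World frame = base frame: x ahead of the robot, y to its left, z up, the work surface at z = 0. Lengths are in m, angles in rad, forces in N, time in s.
With the tool pointing down it reaches from about 0.375 to 0.975 m from the base axis. Payload 3.8 kg.
Tool frame: the origin (TCP) lies between the finger pads; the fingertips stand 11 mm ahead of it and the grasp point (between the pads) lies 8 mm behind it (ctrl.tips_ahead is the distance from the TCP to the fingertips, in m); z points along the fingers, y is the line along which they close (so a half turn about z gives the same grasp; the last joint's range is limited). The gripper opens to 85 mm and grips with 20 to 120 N. Pads are 22 mm wide; open, the fingers measure 114 mm over their backs; the gripper's body (76 mm by 85 mm) begins 54 mm behind the grasp point. The pads swing forward as they close: fully open they stand 13 mm farther back than shut.
Start: joints at [-1.326, 0.264, 1.604, -0, 1.274, -0.037], TCP at [0.188, -0.648, 0.242] pointing down, gripper open.
Joint ranges: [-2.63, 2.63], [-0.94, 2.18], [0.31, 2.57], [-1.31, 4.45], [0, 2.66], [-2.55, 2.55]. Speed limits (rad/s): [2.57, 2.57, 3.14, 3.14, 3.14, 3.14].

INTERFACE

Orientations are given as a rotation vector (axis times angle).
In Python, from cell import ctrl gives the robot as it stands.
- The arm moves only by the shell command python3 -m handwheel 'ROWS'. ROWS is JSON, a list of rows, each an object of numbers: "ax", "ay", "az": the turn, a rotation vector about the tool's x, y, z in rad; "x", "y", "z": the shift along the tool's x, y, z in mm; "hand": the closure, from 0 (fully open) to 1 (shut). In form: [{"ax": .., "ay": .., "az": .., "x": .., "y": .., "z": .., "hand": ..}, ...]. A call has 1 to 20 rows; each row shifts and turns the commanded pose from where the row before left it, along the tool's axes as they then stand; what a row does not reach is not made up. A row lasts 1/8 s, in which the tool goes at most 62.5 mm and 10.7 degrees, less where a joint would pass 70% of its speed; a pose out of reach is approached as far as the arm can. A call with a gripper value outside its range is refused whole. The fingers move at their own pace and stop on an object; the grip force is fixed at half the most. Time passes only in rows, so rows that do not move let the fingers close. It gives the time, the measured TCP pose, the force, the opening and the grip force at its end, in the units of the state.
- ctrl.read_state(): the state, without advancing time (a new reading comes with each control period).
- ctrl.grab_frame(name): name is "scene" or "top"; returns a dict with "image" (480x640x3 uint8, red, green, blue), "mtx" (3x3 intrinsics, pixels), "extrinsics" (4x4, takes a point from world to camera coordinates). Camera axes: x right, y down, z forward; pixel columns grow to the right and rows downward; lengths in m; the calibration is good to about 2 mm. A picture is of the moment at which its call begins. There is no depth.
- ctrl.close_job(): hands the job in; it is judged then, once.
The state is a dict: "time_s": time; "qpos": joint angles; "joint_velocities": joint speeds; "effort": joint torques, N m; "position": TCP position; "eef_rot": TCP orientation; "wrist_force": force on the tool from outside, world axes, zero at the start; "moment": the same for the moment, N m; "grip_width": finger opening in m; "grasp_force": force on a finger pad.
Only numpy, scipy, OpenCV 4.12 (cv2) and the standard library are available. Lean on these libraries where they do the work, as an engineer would, in place of code of your own. Each camera call takes 0.05 s, during which the arm holds its last target. There are 200 camera calls.

## Working session

There is one attempt and no reset: what is moved stays moved. The work goes in short steps, Python scripts to look and compute and a shell command to move; the robot and the scene stay as the last step left them, time stands still between calls to the robot, and variables do not carry over. Pictures are saved under pics/ and viewed, at most 10 in all, crops included, and the job is handed in when it is done.

```bash
mkdir -p pics; python3 - <<'E'
from cell import ctrl
import cv2,pickle
for n in ("top","scene"):
    f=ctrl.grab_frame(n); cv2.imwrite(f"pics/{n}0.png",f["image"][:,:,::-1]); pickle.dump(f,open(n+"0.pkl","wb"))
    print(f["mtx"],f["extrinsics"])
print(ctrl.read_state())
E
```

```text
[[549.50774961   0.         310.57667748]
 [  0.         549.50774961 240.66760965]
 [  0.           0.           1.        ]] [[ 0.03741095 -0.99929908  0.00132653 -0.05844516]
 [-0.97669169 -0.0368453  -0.21146103  0.57983564]
 [ 0.21136169  0.00661535 -0.97738553  1.11611798]
 [ 0.          0.          0.          1.        ]]
[[462.27203599   0.         327.93716072]
 [  0.         462.27203599 245.3870882 ]
 [  0.           0.           1.        ]] [[-0.89031485 -0.45480358 -0.02220775  0.49337705]
 [-0.21511386  0.46308685 -0.85981196  0.17511867]
 [ 0.40132967 -0.76072615 -0.51012765  0.65648366]
 [ 0.          0.          0.          1.        ]]
{'time_s': 0.1, 'qpos': array([-1.32589666e+00,  2.64692159e-01,  1.60526717e+00,  4.21516844e-05,
        1.27369556e+00, -3.69231828e-02]), 'joint_velocities': array([-7.39424600e-05, -1.59768241e-03, -4.91703088e-03, -1.44201416e-04,
       -1.43016161e-03, -5.22231194e-04]), 'effort': array([-1.58924840e-04, -5.16707110e+01, -3.68590879e+01, -6.81962092e-05,
        6.33103657e-03, -3.39070800e-05]), 'position': array([ 0.18756084, -0.64774157,  0.24106078]), 'eef_rot': array([-3.10842226e+00, -4.40914852e-01,  2.73120819e-04]), 'wrist_force': array([ 0.75821721,  0.4134129 , -0.19953601]), 'moment': array([-0.00300168,  0.00886818,  0.02608382]), 'grasp_force': 0.0, 'grip_width': 0.0853427771407061}
```

View pics/top0.png

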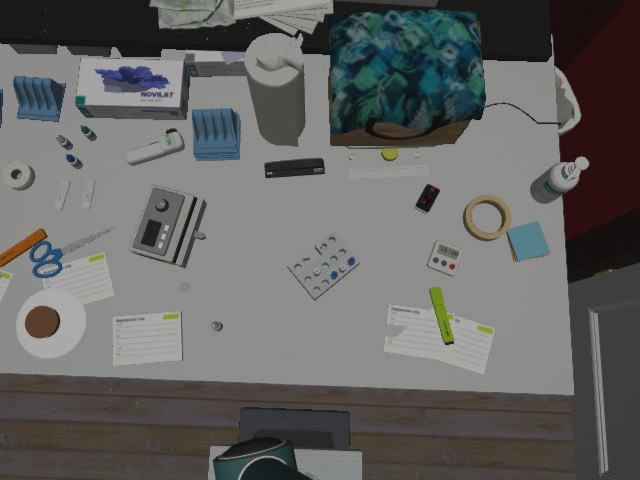

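View pics/scene0.png

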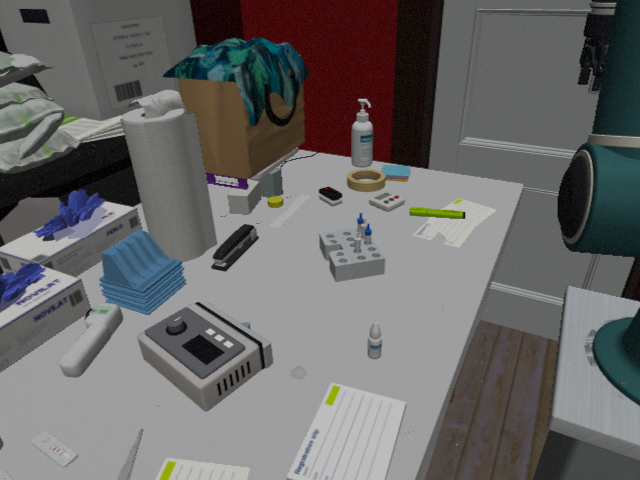

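The top view shows the warmer at about (170,225) with its tongue tip near (204,236). The block is at (324,266) with its slot at upper left, near (318,247), and the dropper is at (216,326). I'll zoom in on these to measure them.

```bash
python3 - <<'E'
import cv2,pickle
im=pickle.load(open("top0.pkl","rb"))["image"][:,:,::-1]
c=im[175:345,120:370]
cv2.imwrite("pics/crop0.png",cv2.resize(c,None,fx=3.2,fy=3.2,interpolation=cv2.INTER_CUBIC))
E
```

```text
(no output)
```

View pics/crop0.png

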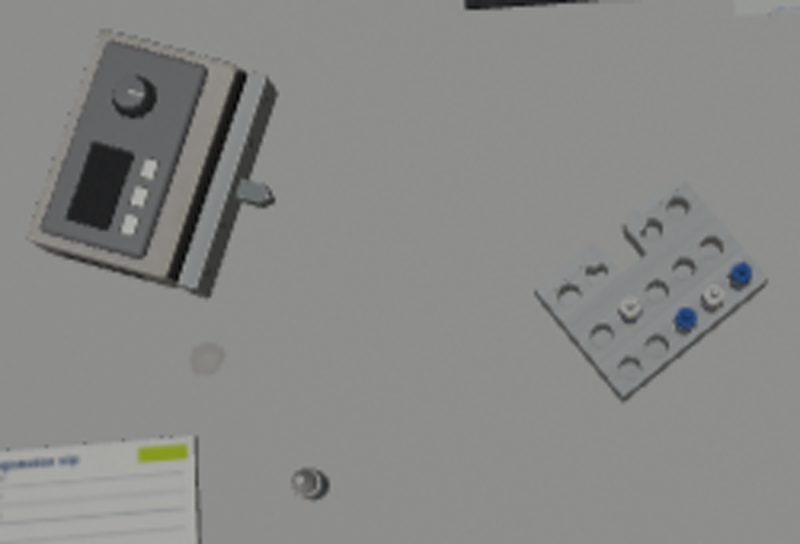

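The crop shows the block's top corners at left (537,291), top (685,185), right (767,280) and bottom (623,397). The fence's front bottom edge runs from (277,95) to (210,297), and the tongue tip is at (274,198).

```bash
cat > h.py <<'E'
import numpy as np,pickle
def ray(f,uv,z):
    E=f["extrinsics"];R=E[:3,:3];c=-R.T@E[:3,3]
    d=R.T@np.linalg.inv(f["mtx"])@np.array([uv[0],uv[1],1.]);s=(z-c[2])/d[2];return c+s*d
def proj(f,p):
    q=f["mtx"]@(f["extrinsics"]@np.r_[p,1])[:3];return q[:2]/q[2]
E
python3 - <<'E'
from h import *
np.set_printoptions(precision=4,suppress=True)
f=pickle.load(open("top0.pkl","rb"))
P=lambda u,v,z:ray(f,(u/3.2+120,v/3.2+175),z)[:2]
L,T,R,B=[P(*p,.036) for p in((537,291),(685,185),(767,280),(623,397))]
print("corners",L,T,R,B,[np.linalg.norm(a) for a in(T-L,R-B,B-L,R-T)])
c=(L+T+R+B)/4; ax=(L+T-R-B);print("block",c,np.arctan2(ax[1],ax[0]), np.arctan2(*((L-T)+(B-R))[::-1]))
a,b=P(277,95,0),P(210,297,0);d=a-b
print("fence base",a,b,np.linalg.norm(d),"mid",(a+b)/2,"dir x ang",np.arctan2(d[1],d[0])+np.pi/2)
print("tip",P(274,198,.016))
for z in(.036,.06):
  a,b=P(262,72,z),P(192,290,z);d=a-b;print(z,np.linalg.norm(d),np.arctan2(d[1],d[0])+np.pi/2,(a+b)/2)
for q in ((105,32),(32,240)):print(P(*q,.06))
a,b=P(105,32,.06),P(32,240,.06);d=a-b;print("back",np.linalg.norm(d),np.arctan2(d[1],d[0])+np.pi/2)
print("dropper",P(314,488,0),P(304,480,.064))
E
```

```text
corners [0.5293 0.0108] [ 0.6069 -0.0874] [ 0.5427 -0.145 ] [ 0.4596 -0.05  ] [np.float64(0.12516711005261388), np.float64(0.12617174568629955), np.float64(0.09252836232626803), np.float64(0.08616004555491588)]
block [ 0.5346 -0.0679] 0.7245518730076577 2.2646802290170713
fence base [0.6703 0.2051] [0.5225 0.2405] 0.1520482588482683 mid [0.5964 0.2228] dir x ang 1.3357069436191993
tip [0.5914 0.1981]
0.036 0.15929389864141172 1.3476999354932384 [0.5989 0.2271]
0.06 0.15604733078037403 1.3476999354932384 [0.5934 0.2215]
[0.6939 0.3141]
[0.5471 0.3486]
back 0.1508456185125911 1.3401712201844584
dropper [0.3935 0.1583] [0.3952 0.1545]
```

```bash
python3 -c "
from cell import ctrl;print(ctrl.tips_ahead)"
python3 -m handwheel '[{"x":37,"y":-35.4},{"x":37,"y":-35.4},{"x":37,"y":-35.4},{"x":37,"y":-35.4},{"x":37,"y":-35.4},{"x":37,"y":-35.4},{"x":37,"y":-35.4},{"x":37,"y":-35.4},{"x":37,"y":-35.4},{"x":37,"y":-35.4},{"x":37,"y":-35.4},{"az":-0.151},{"az":-0.151},{"az":-0.151},{"az":-0.151},{"az":-0.151},{"az":-0.151},{"az":-0.152},{}]'
```

```text
0.011validation failed for argument at $[0]...
```

```bash
python3 -m handwheel '[{"ax":0,"ay":0,"az":0,"x":37,"y":-35.4,"z":0,"hand":0},{"ax":0,"ay":0,"az":0,"x":37,"y":-35.4,"z":0,"hand":0},{"ax":0,"ay":0,"az":0,"x":37,"y":-35.4,"z":0,"hand":0},{"ax":0,"ay":0,"az":0,"x":37,"y":-35.4,"z":0,"hand":0},{"ax":0,"ay":0,"az":0,"x":37,"y":-35.4,"z":0,"hand":0},{"ax":0,"ay":0,"az":0,"x":37,"y":-35.4,"z":0,"hand":0},{"ax":0,"ay":0,"az":0,"x":37,"y":-35.4,"z":0,"hand":0},{"ax":0,"ay":0,"az":0,"x":37,"y":-35.4,"z":0,"hand":0},{"ax":0,"ay":0,"az":0,"x":37,"y":-35.4,"z":0,"hand":0},{"ax":0,"ay":0,"az":0,"x":37,"y":-35.4,"z":0,"hand":0},{"ax":0,"ay":0,"az":0,"x":37,"y":-35.4,"z":0,"hand":0},{"ax":0,"ay":0,"az":-0.151,"x":0,"y":0,"z":0,"hand":0},{"ax":0,"ay":0,"az":-0.151,"x":0,"y":0,"z":0,"hand":0},{"ax":0,"ay":0,"az":-0.151,"x":0,"y":0,"z":0,"hand":0},{"ax":0,"ay":0,"az":-0.151,"x":0,"y":0,"z":0,"hand":0},{"ax":0,"ay":0,"az":-0.151,"x":0,"y":0,"z":0,"hand":0},{"ax":0,"ay":0,"az":-0.151,"x":0,"y":0,"z":0,"hand":0},{"ax":0,"ay":0,"az":-0.152,"x":0,"y":0,"z":0,"hand":0},{"ax":0,"ay":0,"az":0,"x":0,"y":0,"z":0,"hand":0}]'
```

```text
time_s: 2.48
position: [0.47, -0.161, 0.2418]
eef_rot: [-2.464, -1.948, 0.001]
wrist_force: [0.4, 0.2, -0.2]
grip_width: 0.0856
grasp_force: 0.0
```

```bash
python3 -m handwheel '[{"ax":0,"ay":0,"az":0,"x":0,"y":0,"z":50,"hand":0},{"ax":0,"ay":0,"az":0,"x":0,"y":0,"z":50,"hand":0},{"ax":0,"ay":0,"az":0,"x":0,"y":0,"z":50,"hand":0},{"ax":0,"ay":0,"az":0,"x":0,"y":0,"z":40,"hand":0},{"ax":0,"ay":0,"az":0,"x":0,"y":0,"z":15,"hand":0},{"ax":0,"ay":0,"az":0,"x":0,"y":0,"z":9,"hand":0},{"ax":0,"ay":0,"az":0,"x":0,"y":0,"z":5,"hand":0},{"ax":0,"ay":0,"az":0,"x":0,"y":0,"z":0,"hand":0},{"ax":0,"ay":0,"az":0,"x":0,"y":0,"z":0,"hand":0}]'
python3 - <<'E'
from cell import ctrl
import cv2
print(ctrl.read_state()["position"])
f=ctrl.grab_frame("scene"); cv2.imwrite("pics/s1.png",cv2.resize(f["image"][160:340,260:480,::-1],None,fx=3,fy=3))
E
```

```text
time_s: 3.6
position: [0.4713, -0.1615, 0.0244]
eef_rot: [2.461, 1.949, 0.002]
wrist_force: [0.3, 0.7, 0.4]
grip_width: 0.0854
grasp_force: 0.0
[ 0.47128416 -0.16153775  0.02438259]
```

View pics/s1.png

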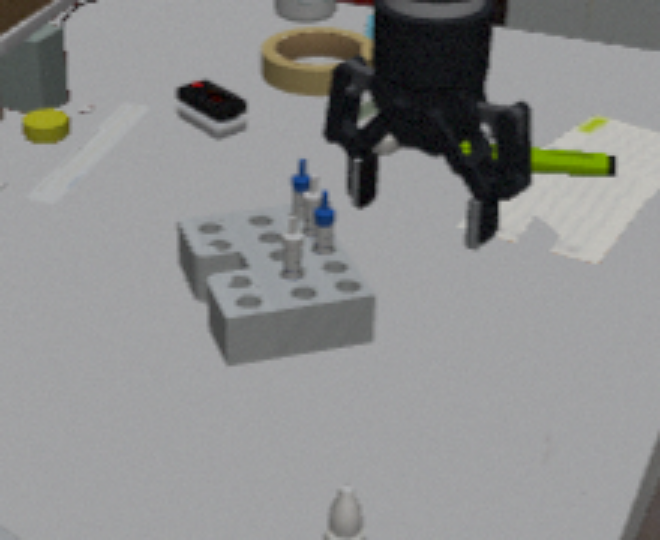

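The fingers stand clear behind the block, and the near fingertip's bottom is at about (421,242) in full-image pixels. I'll check how high it is.

```bash
python3 - <<'E'
from h import *
f=pickle.load(open("scene0.pkl","rb"))
U=np.array([.2288,.9735]);V=np.array([-.9735,.2288])
for z in (.005,.014,.027):
  for du in(-.011,.011):
    print(z,du,[proj(f,np.r_[np.array([.4713,-.1615])+s*V+du*U,z]).round(1) for s in(.045,.05,.055,-.05)])
E
```

```text
0.005 -0.011 [array([419.9, 247.5]), array([422. , 248.3]), array([424.2, 249.1]), array([381.5, 233.6])]
0.005 0.011 [array([414.3, 252. ]), array([416.4, 252.8]), array([418.6, 253.6]), array([375.6, 237.6])]
0.014 -0.011 [array([420.3, 243.8]), array([422.4, 244.5]), array([424.6, 245.3]), array([381.7, 230. ])]
0.014 0.011 [array([414.6, 248.1]), array([416.8, 248.9]), array([418.9, 249.7]), array([375.8, 233.9])]
0.027 -0.011 [array([420.8, 238.2]), array([422.9, 239. ]), array([425.1, 239.8]), array([381.9, 224.6])]
0.027 0.011 [array([415.1, 242.6]), array([417.3, 243.3]), array([419.5, 244.1]), array([376. , 228.5])]
```

```bash
python3 -m handwheel '[{"ax":0,"ay":0,"az":0,"x":0,"y":11,"z":0,"hand":0.5},{"ax":0,"ay":0,"az":0,"x":0,"y":11,"z":0,"hand":0.5},{"ax":0,"ay":0,"az":0,"x":0,"y":0,"z":0,"hand":0.5},{"ax":0,"ay":0,"az":0,"x":0,"y":0,"z":4,"hand":0.5},{"ax":0,"ay":0,"az":0,"x":5,"y":0,"z":0,"hand":0.5},{"ax":0,"ay":0,"az":0,"x":5,"y":0,"z":0,"hand":0.5},{"ax":0,"ay":0,"az":0,"x":5,"y":0,"z":0,"hand":0.5},{"ax":0,"ay":0,"az":0,"x":5,"y":0,"z":0,"hand":0.5},{"ax":0,"ay":0,"az":0,"x":5,"y":0,"z":0,"hand":0.5},{"ax":0,"ay":0,"az":0,"x":5,"y":0,"z":0,"hand":0.5},{"ax":0,"ay":0,"az":0,"x":5,"y":0,"z":0,"hand":0.5},{"ax":0,"ay":0,"az":0,"x":5,"y":0,"z":0,"hand":0.5},{"ax":0,"ay":0,"az":0,"x":5,"y":0,"z":0,"hand":0.5},{"ax":0,"ay":0,"az":0,"x":5,"y":0,"z":0,"hand":0.5}]'
python3 - <<'E'
from cell import ctrl
import cv2,pickle
f=ctrl.grab_frame("scene"); a=f["image"][160:340,260:480,::-1]
g=ctrl.grab_frame("top");pickle.dump(g,open("top1.pkl","wb"));b=g["image"][170:350,180:390,::-1]
import numpy as np
cv2.imwrite("pics/m1.png",cv2.resize(np.hstack([a,b]),(800,335),interpolation=cv2.INTER_CUBIC))
E
```

```text
time_s: 5.4
position: [0.5034, -0.1175, 0.0194]
eef_rot: [2.463, 1.95, 0.0]
wrist_force: [-0.2, -5.4, -0.4]
grip_width: 0.0426
grasp_force: 0.0
```

View pics/m1.png

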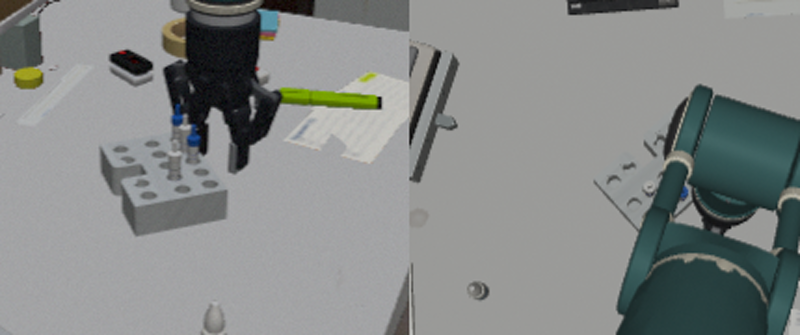

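The scene view shows the block touching the finger (5.4 N), not yet square. The arm hides most of it from the top camera, so I'll measure in the scene view using the blue caps and the darker side faces.

```bash
cat > m.py <<'E'
from h import *
import cv2,sys
U=np.array([.2288,.9735]);V=np.array([-.9735,.2288]);O=np.array([.5965,.222])
def blue(f):
    h=cv2.cvtColor(f["image"],cv2.COLOR_RGB2HSV)
    m=cv2.inRange(h,(100,120,60),(125,255,255))
    n,l,s,c=cv2.connectedComponentsWithStats(m)
    return [(s[i][4],c[i].round(1)) for i in range(1,n) if s[i][4]>4 and 150<c[i][1]<350 and 220<c[i][0]<460]
E
python3 - <<'E'
from m import *
from cell import ctrl
f0=pickle.load(open("scene0.pkl","rb"));f=ctrl.grab_frame("scene");pickle.dump(f,open("scene1.pkl","wb"))
print(blue(f0),blue(f))
g=cv2.cvtColor(f["image"],cv2.COLOR_RGB2GRAY)
# crop(x,y)/(800/430): 
for n,p in dict(top=(150,160),front=(175,215),table=(60,180),slotside=(115,180),frontL=(135,215)).items():
    u,v=int(260+p[0]*.5375),int(160+p[1]*.5375);print(n,g[v-1:v+2,u-1:u+2].mean())
E
```

```text
[(np.int32(31), array([360. , 219.3])), (np.int32(39), array([367.6, 230.8])), (np.int32(13), array([373.8, 346.5]))] [(np.int32(48), array([354.7, 222. ])), (np.int32(51), array([363.5, 233.8])), (np.int32(12), array([373.7, 346.2]))]
top 155.0
front 105.33333333333333
table 162.33333333333334
slotside 99.22222222222223
frontL 92.55555555555556
```

```bash
cat >> m.py <<'E'
def pose(f,dbg=None):
    im=f["image"];g=cv2.GaussianBlur(cv2.cvtColor(im,cv2.COLOR_RGB2GRAY),(3,3),0)
    m=cv2.inRange(g,70,130); sat=cv2.cvtColor(im,cv2.COLOR_RGB2HSV)[...,1]; m[sat>70]=0
    n,l,s,c=cv2.connectedComponentsWithStats(m,connectivity=4)
    b=blue(f);bc=max(b,key=lambda t:t[1][1] if t[1][1]<330 else 0)[1] # lower cap
    ok=[i for i in range(1,n) if s[i][4]>250 and abs(c[i][0]-bc[0])<45 and 5<c[i][1]-bc[1]<60]
    i=max(ok,key=lambda i:s[i][4]);mm=(l==i)
    cols=np.where(mm.any(0))[0];bot=np.array([(x,np.where(mm[:,x])[0].max()+.5) for x in cols])
    k=bot[:,1].argmax();return bot,k,s[i]
def fit(f,pts):
    w=np.array([ray(f,p,0)[:2] for p in pts]);q=np.c_[(w-O)@U,(w-O)@V]
    return cv2.fitLine(q.astype(np.float32),cv2.DIST_HUBER,0,.001,.001).ravel(),q
def measure(f):
    bot,k,s=pose(f);print("box",s,"corner px",bot[k])
    L,q=fit(f,bot[k+4:-4]);
    if L[0]<0:L[:2]*=-1
    a=-(np.arctan2(L[1],L[0]));ang=np.arctan2(L[1],L[0])
    e=q-L[2:];r=np.abs(e[:,0]*L[1]-e[:,1]*L[0])
    # +y face runs along own x; ends
    A=ray(f,bot[k],0)[:2]-O;A=np.array([A@U,A@V]);B=ray(f,bot[-1],0)[:2]-O;B=np.array([B@U,B@V])
    X=np.array([np.cos(ang),np.sin(ang)]);Y=np.array([-X[1],X[0]])
    print("len",np.linalg.norm(A-B),"resid",r.mean(),"ang",ang)
    A=L[2:]+X*((A-L[2:])@X);print("centre uv from corner",A-.048*X-.064*Y, "from mid",(L[2:]+X*(((A+B)/2-L[2:])@X))-.064*Y)
E
python3 - <<'E'
from m import *
np.set_printoptions(precision=4,suppress=True)
for n in "01": measure(pickle.load(open(f"scene{n}.pkl","rb")))
E
```

```text
box [ 319  235   66   47 1150] corner px [336.  281.5]
len 0.09575508820687961 resid 0.0007594362251487283 ang -0.6240577
centre uv from corner [-0.2947 -0.0076] from mid [-0.2946 -0.0077]
box [ 313  240   69   47 1141] corner px [332.  286.5]
len 0.10135138441492991 resid 0.0007749792673664645 ang -0.57393754
centre uv from corner [-0.2761 -0.0063] from mid [-0.2782 -0.005 ]
```

```bash
python3 -m handwheel '[{"ax":0,"ay":0,"az":0,"x":-12,"y":0,"z":0,"hand":0.5},{"ax":0,"ay":0,"az":0,"x":0,"y":13,"z":0,"hand":0.5},{"ax":0,"ay":0,"az":0,"x":5,"y":0,"z":0,"hand":0.5},{"ax":0,"ay":0,"az":0,"x":5,"y":0,"z":0,"hand":0.5},{"ax":0,"ay":0,"az":0,"x":5,"y":0,"z":0,"hand":0.5},{"ax":0,"ay":0,"az":0,"x":5,"y":0,"z":0,"hand":0.5},{"ax":0,"ay":0,"az":0,"x":5,"y":0,"z":0,"hand":0.5},{"ax":0,"ay":0,"az":0,"x":5,"y":0,"z":0,"hand":0.5},{"ax":0,"ay":0,"az":0,"x":5,"y":0,"z":0,"hand":0.5}]'
cat > look.py <<'E'
from m import *
from cell import ctrl
np.set_printoptions(precision=4,suppress=True)
f=ctrl.grab_frame("scene");pickle.dump(f,open(f"sc_{ctrl.read_state()['time_s']:.1f}.pkl","wb"))
s=ctrl.read_state();p=s["position"][:2]-O;w=s["wrist_force"][:2]
print("tcp uv",p@U,p@V,"z",s["position"][2],"F uv",w@U,w@V);measure(f)
E
python3 look.py
```

```text
time_s: 6.68
position: [0.5212, -0.0984, 0.0194]
eef_rot: [2.462, 1.951, -0.001]
wrist_force: [-0.2, -4.0, 1.1]
grip_width: 0.0425
grasp_force: 1.3
tcp uv -0.3285417608087847 0.00018993659730265344 z 0.019352988698325944 F uv -3.7077409113361686 -0.53576944563072
box [ 305  247   74   47 1227] corner px [330.  293.5]
len 0.0969598680312979 resid 0.0006893908555225168 ang -0.46021956
centre uv from corner [-0.2532 -0.0021] from mid [-0.2536 -0.0019]
```

```bash
python3 -m handwheel '[{"ax":0,"ay":0,"az":0,"x":-12,"y":0,"z":0,"hand":0.5},{"ax":0,"ay":0,"az":0,"x":0,"y":10,"z":0,"hand":0.5},{"ax":0,"ay":0,"az":0,"x":5,"y":0,"z":0,"hand":0.5},{"ax":0,"ay":0,"az":0,"x":5,"y":0,"z":0,"hand":0.5},{"ax":0,"ay":0,"az":0,"x":5,"y":0,"z":0,"hand":0.5},{"ax":0,"ay":0,"az":0,"x":5,"y":0,"z":0,"hand":0.5},{"ax":0,"ay":0,"az":0,"x":5,"y":0,"z":0,"hand":0.5},{"ax":0,"ay":0,"az":0,"x":5,"y":0,"z":0,"hand":0.5},{"ax":0,"ay":0,"az":0,"x":5,"y":0,"z":0,"hand":0.5}]'
python3 look.py
```

```text
time_s: 7.85
position: [0.5369, -0.0784, 0.0197]
eef_rot: [2.461, 1.95, 0.001]
wrist_force: [0.7, -5.4, 0.3]
grip_width: 0.0427
grasp_force: 1.9
tcp uv -0.30541736079068826 -0.010583935947108436 z 0.019660561468987075 F uv -2.747701357426837 -0.8120230514344806
box [ 297  255   81   47 1341] corner px [334.  301.5]
len 0.09698519582145902 resid 0.0006216717677574994 ang -0.29800242
centre uv from corner [-0.2342  0.0047] from mid [-0.2346  0.0048]
```

```bash
python3 -m handwheel '[{"ax":0,"ay":0,"az":0,"x":5,"y":0,"z":0,"hand":0.5},{"ax":0,"ay":0,"az":0,"x":5,"y":0,"z":0,"hand":0.5},{"ax":0,"ay":0,"az":0,"x":5,"y":0,"z":0,"hand":0.5},{"ax":0,"ay":0,"az":0,"x":5,"y":0,"z":0,"hand":0.5},{"ax":0,"ay":0,"az":0,"x":5,"y":0,"z":0,"hand":0.5},{"ax":0,"ay":0,"az":0,"x":5,"y":0,"z":0,"hand":0.5}]'
python3 look.py
```

```text
time_s: 8.65
position: [0.5438, -0.0491, 0.0197]
eef_rot: [2.461, 1.95, 0.001]
wrist_force: [2.2, -4.7, 0.0]
grip_width: 0.0423
grasp_force: 2.1
tcp uv -0.27536762548138266 -0.010616469423250195 z 0.01965640010129632 F uv -1.8359079987625793 -2.1551811954253606
box [ 291  265   87   45 1441] corner px [339.  309.5]
len 0.11321158985884716 resid 0.0004821437245415909 ang -0.11052374
centre uv from corner [-0.2123  0.0153] from mid [-0.2205  0.0162]
```

```bash
python3 -m handwheel '[{"ax":0,"ay":0,"az":0,"x":5,"y":0,"z":0,"hand":0.5},{"ax":0,"ay":0,"az":0,"x":5,"y":0,"z":0,"hand":0.5},{"ax":0,"ay":0,"az":0,"x":4,"y":0,"z":0,"hand":0.5},{"ax":0,"ay":0,"az":0,"x":0,"y":0,"z":0,"hand":0.5},{"ax":0,"ay":0,"az":0,"x":-20,"y":0,"z":0,"hand":0.5},{"ax":0,"ay":0,"az":0,"x":-20,"y":0,"z":0,"hand":0.5},{"ax":0,"ay":0,"az":0,"x":0,"y":0,"z":0,"hand":0.5}]'
python3 look.py; python3 - <<'E'
import pickle,glob,os,cv2
p=max(glob.glob("sc_*"),key=os.path.getmtime);f=pickle.load(open(p,"rb"))
cv2.imwrite("pics/s2.png",cv2.resize(f["image"][200:380,220:440,::-1],None,fx=3,fy=3,interpolation=cv2.INTER_CUBIC))
E
```

```text
time_s: 9.57
position: [0.5361, -0.0759, 0.019]
eef_rot: [-2.465, -1.947, 0.001]
wrist_force: [0.7, 0.2, 0.9]
grip_width: 0.0427
grasp_force: 0.0
tcp uv -0.30317185342075664 -0.009523419844591673 z 0.019095189949732735 F uv 0.10876856143714614 0.3025189366844144
box [ 288  271   89   42 1467] corner px [342.  312.5]
len 0.09947652270657409 resid 0.00041977692738701507 ang 0.0025368496
centre uv from corner [-0.2024  0.0198] from mid [-0.2041  0.0198]
```

View pics/s2.png

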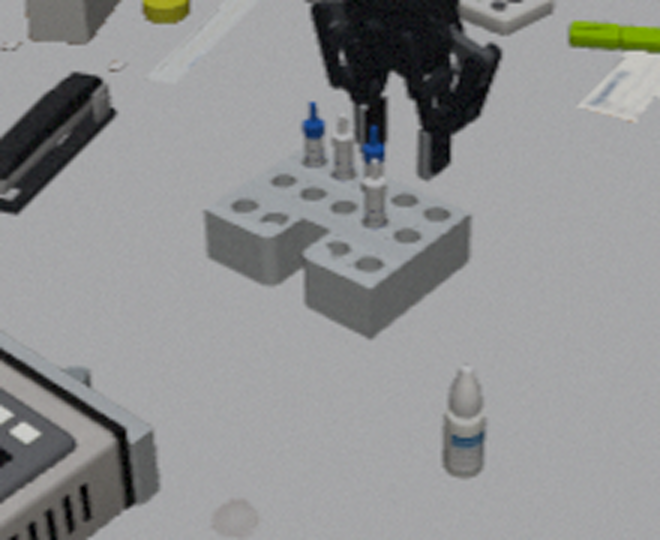

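The block is now square with the fence, with its slot facing the warmer, but about 20 mm too far towards +v. I'll go round to its +v side and push it back.

```bash
python3 -m handwheel '[{"ax":0,"ay":0,"az":0,"x":0,"y":-37.5,"z":0,"hand":0.5},{"ax":0,"ay":0,"az":0,"x":0,"y":-37.5,"z":0,"hand":0.5},{"ax":0,"ay":0,"az":0,"x":0,"y":-37.5,"z":0,"hand":0.5},{"ax":0,"ay":0,"az":0,"x":0,"y":-37.5,"z":0,"hand":0.5},{"ax":0,"ay":0,"az":0,"x":33,"y":0,"z":0,"hand":0.5},{"ax":0,"ay":0,"az":0,"x":33,"y":0,"z":0,"hand":0.5},{"ax":0,"ay":0,"az":0,"x":33,"y":0,"z":0,"hand":0.5},{"ax":0,"ay":0,"az":0,"x":0,"y":0,"z":0,"hand":0.5},{"ax":0,"ay":0,"az":0,"x":0,"y":6,"z":0,"hand":0.5},{"ax":0,"ay":0,"az":0,"x":0,"y":6,"z":0,"hand":0.5},{"ax":0,"ay":0,"az":0,"x":0,"y":6,"z":0,"hand":0.5},{"ax":0,"ay":0,"az":0,"x":0,"y":4,"z":0,"hand":0.5},{"ax":0,"ay":0,"az":0,"x":0,"y":4,"z":0,"hand":0.5},{"ax":0,"ay":0,"az":0,"x":0,"y":4,"z":0,"hand":0.5}]'
python3 look.py
```

```text
time_s: 11.38
position: [0.4384, 0.0498, 0.0184]
eef_rot: [-2.458, -1.945, 0.012]
wrist_force: [-13.8, 3.2, 12.7]
grip_width: 0.043
grasp_force: 7.1
tcp uv -0.20370425456403105 0.11348953264685942 z 0.0184349408399134 F uv -0.46344275691949743 5.2088798892246855
box [ 287  260   77   52 1328] corner px [341.  311.5]
len 0.05081014878437193 resid 0.0004509613160321323 ang -0.022895329
centre uv from corner [-0.205   0.0161] from mid [-0.1821  0.0156]
```

```bash
echo 'print("F",s["wrist_force"])' >> look.py; python3 -m handwheel '[{"ax":0,"ay":0,"az":0,"x":0,"y":0,"z":-2,"hand":0.5},{"ax":0,"ay":0,"az":0,"x":0,"y":3,"z":0,"hand":0.5},{"ax":0,"ay":0,"az":0,"x":0,"y":3,"z":0,"hand":0.5},{"ax":0,"ay":0,"az":0,"x":0,"y":3,"z":0,"hand":0.5}]'
python3 look.py
```

```text
time_s: 11.92
position: [0.4516, 0.0476, 0.021]
eef_rot: [-2.462, -1.95, 0.001]
wrist_force: [-3.0, 1.3, -2.1]
grip_width: 0.0426
grasp_force: 1.7
tcp uv -0.20282508727242876 0.10037682423738797 z 0.02130073785823964 F uv 0.4185926363433381 2.3119932474573544
box [ 282  257   77   52 1302] corner px [334.  308.5]
len 0.05786936931013158 resid 0.0005759004638166682 ang -0.022336924
centre uv from corner [-0.2038  0.0026] from mid [-0.1845  0.0022]
F [-2.1548  0.9364 -2.7647]
```

```bash
python3 -m handwheel '[{"ax":0,"ay":0,"az":0,"x":0,"y":2.5,"z":0,"hand":0.5},{"ax":0,"ay":0,"az":0,"x":0,"y":0,"z":0,"hand":0.5},{"ax":0,"ay":0,"az":0,"x":0,"y":-20,"z":0,"hand":0.5},{"ax":0,"ay":0,"az":0,"x":0,"y":-20,"z":0,"hand":0.5},{"ax":0,"ay":0,"az":0,"x":-35,"y":0,"z":0,"hand":0.5},{"ax":0,"ay":0,"az":0,"x":-35,"y":0,"z":0,"hand":0.5},{"ax":0,"ay":0,"az":0,"x":-30,"y":0,"z":0,"hand":0.5},{"ax":0,"ay":0,"az":0,"x":0,"y":35,"z":0,"hand":0.5},{"ax":0,"ay":0,"az":0,"x":0,"y":35,"z":0,"hand":0.5},{"ax":0,"ay":0,"az":0,"x":0,"y":35,"z":0,"hand":0.5},{"ax":0,"ay":0,"az":0,"x":0,"y":30,"z":0,"hand":0.5},{"ax":0,"ay":0,"az":0,"x":0,"y":0,"z":0,"hand":0.5},{"ax":0,"ay":0,"az":0,"x":0,"y":0,"z":0,"hand":0.5}]'
python3 look.py
```

```text
time_s: 13.6
position: [0.5228, -0.0717, 0.0212]
eef_rot: [-2.462, -1.951, 0.001]
wrist_force: [-0.2, 0.2, -0.0]
grip_width: 0.0428
grasp_force: 0.0
tcp uv -0.3027940409211965 0.005118722886745808 z 0.02104169816372477 F uv 0.00039108947906754676 0.21073523929589752
box [ 280  267   88   41 1435] corner px [332.  307.5]
len 0.12183189828086895 resid 0.000437708364959578 ang -0.0034273507
centre uv from corner [-0.2026 -0.0005] from mid [-0.2151 -0.0005]
F [-0.2051  0.0486  0.1533]
```

```bash
python3 -m handwheel '[{"ax":0,"ay":0,"az":0,"x":17,"y":5,"z":1,"hand":0.5},{"ax":0,"ay":0,"az":0,"x":17,"y":0,"z":0,"hand":0.5},{"ax":0,"ay":0,"az":0,"x":6,"y":0,"z":0,"hand":0.5},{"ax":0,"ay":0,"az":0,"x":6,"y":0,"z":0,"hand":0.5},{"ax":0,"ay":0,"az":0,"x":6,"y":0,"z":0,"hand":0.5},{"ax":0,"ay":0,"az":0,"x":6,"y":0,"z":0,"hand":0.5},{"ax":0,"ay":0,"az":0,"x":6,"y":0,"z":0,"hand":0.5},{"ax":0,"ay":0,"az":0,"x":6,"y":0,"z":0,"hand":0.5},{"ax":0,"ay":0,"az":0,"x":6,"y":0,"z":0,"hand":0.5},{"ax":0,"ay":0,"az":0,"x":6,"y":0,"z":0,"hand":0.5},{"ax":0,"ay":0,"az":0,"x":6,"y":0,"z":0,"hand":0.5},{"ax":0,"ay":0,"az":0,"x":6,"y":0,"z":0,"hand":0.5},{"ax":0,"ay":0,"az":0,"x":6,"y":0,"z":0,"hand":0.5},{"ax":0,"ay":0,"az":0,"x":6,"y":0,"z":0,"hand":0.5},{"ax":0,"ay":0,"az":0,"x":6,"y":0,"z":0,"hand":0.5},{"ax":0,"ay":0,"az":0,"x":6,"y":0,"z":0,"hand":0.5},{"ax":0,"ay":0,"az":0,"x":6,"y":0,"z":0,"hand":0.5}]'
python3 look.py; python3 - <<'E'
import pickle,glob,os,cv2
p=max(glob.glob("sc_*"),key=os.path.getmtime);f=pickle.load(open(p,"rb"))
cv2.imwrite("pics/s3.png",cv2.resize(f["image"][220:400,200:420,::-1],None,fx=3,fy=3,interpolation=cv2.INTER_CUBIC))
E
```

```text
time_s: 15.78
position: [0.5565, 0.0466, 0.0203]
eef_rot: [2.462, 1.951, -0.003]
wrist_force: [-2.2, -5.8, 2.9]
grip_width: 0.0422
grasp_force: 1.3
tcp uv -0.17914444719951325 -0.001184955217276587 z 0.02026579368831936 F uv -3.707885697862132 -0.8071934368464433
box [ 247  288   93   45 1580] corner px [301.  332.5]
len 0.09621448943446168 resid 0.0004208139470228023 ang 0.004541687
centre uv from corner [-0.122  -0.0003] from mid [-0.1221 -0.0003]
F [-0.0626 -3.7941  1.9447]
```

View pics/s3.png

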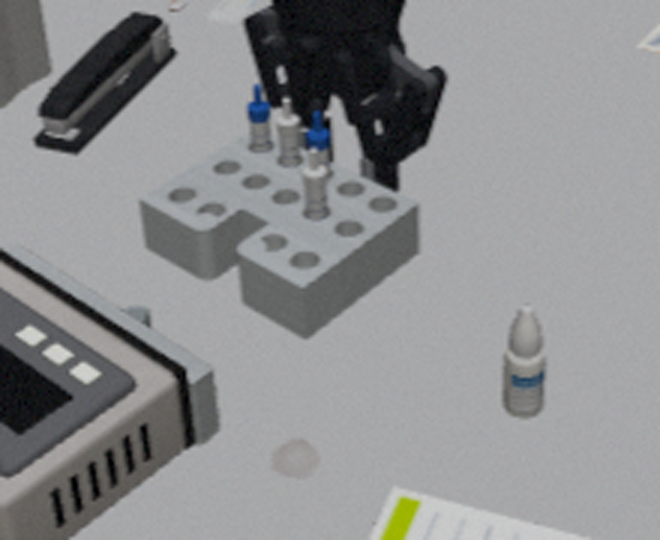

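The block is square, its slot in line with the tongue, and 74 mm short of home. I'll keep pushing.

```bash
python3 -m handwheel '[{"ax":0,"ay":0,"az":0,"x":5,"y":0,"z":0,"hand":0.5},{"ax":0,"ay":0,"az":0,"x":5,"y":0,"z":0,"hand":0.5},{"ax":0,"ay":0,"az":0,"x":5,"y":0,"z":0,"hand":0.5},{"ax":0,"ay":0,"az":0,"x":5,"y":0,"z":0,"hand":0.5},{"ax":0,"ay":0,"az":0,"x":5,"y":0,"z":0,"hand":0.5},{"ax":0,"ay":0,"az":0,"x":5,"y":0,"z":0,"hand":0.5},{"ax":0,"ay":0,"az":0,"x":5,"y":0,"z":0,"hand":0.5},{"ax":0,"ay":0,"az":0,"x":5,"y":0,"z":0,"hand":0.5},{"ax":0,"ay":0,"az":0,"x":4,"y":0,"z":0,"hand":0.5},{"ax":0,"ay":0,"az":0,"x":4,"y":0,"z":0,"hand":0.5},{"ax":0,"ay":0,"az":0,"x":4,"y":0,"z":0,"hand":0.5}]'
python3 look.py
```

```text
time_s: 17.2
position: [0.5683, 0.097, 0.0203]
eef_rot: [2.462, 1.951, -0.004]
wrist_force: [-1.8, -7.0, 2.0]
grip_width: 0.0423
grasp_force: 1.5
tcp uv -0.1275627060662792 -0.0011306925826616299 z 0.02025088294243236 F uv -5.134535615840598 0.19258974736119971
box [ 223  302   97   67 1736] corner px [264.  368.5]
len 0.1357367990639353 resid 0.0024367234432759147 ang 0.0124487765
centre uv from corner [-0.0303 -0.0002] from mid [-0.05   -0.0004]
F [-1.3622 -4.9541  2.7137]
```

```bash
python3 -m handwheel '[{"ax":0,"ay":0,"az":0,"x":3,"y":0,"z":0,"hand":0.5},{"ax":0,"ay":0,"az":0,"x":3,"y":0,"z":0,"hand":0.5},{"ax":0,"ay":0,"az":0,"x":3,"y":0,"z":0,"hand":0.5},{"ax":0,"ay":0,"az":0,"x":3,"y":0,"z":0,"hand":0.5},{"ax":0,"ay":0,"az":0,"x":3,"y":0,"z":0,"hand":0.5},{"ax":0,"ay":0,"az":0,"x":2,"y":0,"z":0,"hand":0.5}]'
python3 -m handwheel '[{"ax":0,"ay":0,"az":0,"x":2,"y":0,"z":0,"hand":0.5}]'
python3 -m handwheel '[{"ax":0,"ay":0,"az":0,"x":2,"y":0,"z":0,"hand":0.5}]'
```

```text
time_s: 18.0
position: [0.5721, 0.1135, 0.0202]
eef_rot: [2.462, 1.951, -0.004]
wrist_force: [-1.9, -7.2, 3.7]
grip_width: 0.0426
grasp_force: 1.6
time_s: 18.12
position: [0.5726, 0.1154, 0.0202]
eef_rot: [2.462, 1.951, -0.004]
wrist_force: [-1.4, -7.7, 2.9]
grip_width: 0.0426
grasp_force: 1.6
time_s: 18.25
position: [0.573, 0.1173, 0.0202]
eef_rot: [2.462, 1.951, -0.004]
wrist_force: [-1.5, -7.5, 3.5]
grip_width: 0.0426
grasp_force: 1.6
```

```bash
for i in 1; do python3 -m handwheel '[{"ax":0,"ay":0,"az":0,"x":2,"y":0,"z":0,"hand":0.5}]'
python3 -m handwheel '[{"ax":0,"ay":0,"az":0,"x":2,"y":0,"z":0,"hand":0.5}]'; done
```

```text
time_s: 18.38
position: [0.5733, 0.1189, 0.0202]
eef_rot: [2.462, 1.951, -0.005]
wrist_force: [-3.9, -14.0, 6.8]
grip_width: 0.0427
grasp_force: 0.7
time_s: 18.5
position: [0.5729, 0.1192, 0.0203]
eef_rot: [2.461, 1.95, -0.01]
wrist_force: [-7.8, -20.2, 10.3]
grip_width: 0.0426
grasp_force: 0.0
```

The force has risen to about 22 N with the arm stopped, as expected if the block is against the fence. I'll back off and look.

```bash
python3 -m handwheel '[{"ax":0,"ay":0,"az":0,"x":1,"y":0,"z":0,"hand":0.5},{"ax":0,"ay":0,"az":0,"x":0,"y":0,"z":0,"hand":0.5},{"ax":0,"ay":0,"az":0,"x":-4,"y":0,"z":0,"hand":0.5},{"ax":0,"ay":0,"az":0,"x":-10,"y":0,"z":0,"hand":0.5},{"ax":0,"ay":0,"az":0,"x":-30,"y":0,"z":0,"hand":0.5},{"ax":0,"ay":0,"az":0,"x":-40,"y":0,"z":0,"hand":0.5},{"ax":0,"ay":0,"az":0,"x":-45,"y":0,"z":-30,"hand":0.5},{"ax":0,"ay":0,"az":0,"x":-45,"y":20,"z":-30,"hand":0.5},{"ax":0,"ay":0,"az":0,"x":-45,"y":20,"z":-30,"hand":0.5},{"ax":0,"ay":0,"az":0,"x":-45,"y":0,"z":0,"hand":0.5},{"ax":0,"ay":0,"az":0,"x":0,"y":0,"z":0,"hand":0.5}]'
python3 - <<'E'
from cell import ctrl
import cv2,pickle,numpy as np
f=ctrl.grab_frame("scene"); a=f["image"][240:400,180:380,::-1]
g=ctrl.grab_frame("top");pickle.dump(g,open("top2.pkl","wb"));pickle.dump(f,open("scene2.pkl","wb"));b=g["image"][160:320,120:320,::-1]
cv2.imwrite("pics/m2.png",cv2.resize(np.vstack([b[20:120],a[:100]]),(800,800*200//200)[:1]+(600,),interpolation=cv2.INTER_CUBIC) if 0 else cv2.resize(b[10:145,:180],(800,600),interpolation=cv2.INTER_CUBIC))
E
```

```text
time_s: 19.88
position: [0.5532, -0.1453, 0.1109]
eef_rot: [2.465, 1.945, 0.001]
wrist_force: [-1.0, -0.1, -0.3]
grip_width: 0.0427
grasp_force: 0.0
```

View pics/m2.png

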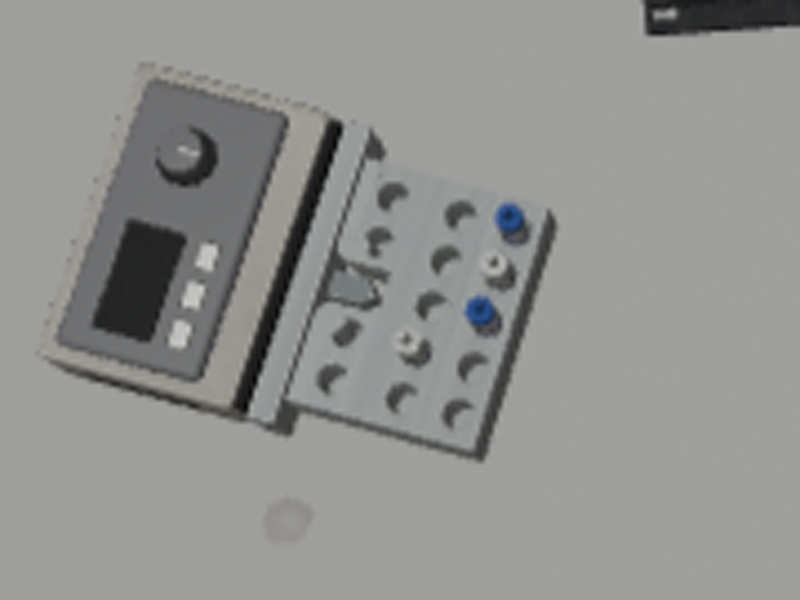

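The tongue sits in the slot and the slotted side lies along the fence. The back top corners are at (550,210) and (483,453) in this crop, so I'll check the numbers.

```bash
python3 - <<'E'
from m import *
f=pickle.load(open("top2.pkl","rb"))
q=[ray(f,(u*180/800+120,v*135/600+170),.036)[:2]-O for u,v in((550,210),(483,453))]
q=np.array([[p@U,p@V] for p in q]);d=q[1]-q[0]
print(q,"len",np.linalg.norm(d),"ang",-np.arctan2(d[0],d[1]),"mid",q.mean(0))
E
```

```text
[[-0.09710557 -0.06201806]
 [-0.10107417  0.06370226]] len 0.12578294086600408 ang 0.03155634146793366 mid [-0.09908987  0.0008421 ]
```

```bash
python3 - <<'E'
from m import *
f=pickle.load(open("top2.pkl","rb"));g=cv2.cvtColor(f["image"],cv2.COLOR_RGB2GRAY).astype(float)
def sub(p0,p1,w,z,sgn):
    # crop points -> strongest horizontal gradient near the line, subpixel
    k=.225;out=[]
    a=np.array([p0[0]*k+120,p0[1]*k+170]);b=np.array([p1[0]*k+120,p1[1]*k+170])
    for v in range(int(a[1])+3,int(b[1])-2):
        x=a[0]+(b[0]-a[0])*(v-a[1])/(b[1]-a[1]);x0=int(round(x))-w
        d=sgn*np.diff(g[v,x0:x0+2*w+2]);d[d<5]=0
        if d.sum()>15:out.append((x0+.5+(d*np.arange(len(d))).sum()/d.sum(),v))
    q=np.array([[p@U,p@V] for p in (ray(f,o,z)[:2]-O for o in out)])
    L=cv2.fitLine(q.astype(np.float32),cv2.DIST_HUBER,0,.001,.001).ravel();L=L*np.r_[np.sign(L[1]),np.sign(L[1]),1,1]
    print(len(out),"ang",-np.arctan2(L[0],L[1]),"u at v=0",L[2]-L[0]/L[1]*L[3],"resid",np.abs((q-L[2:])@np.array([L[1],-L[0]])).mean())
sub((550,210),(483,453),3,.036,-1)   # block top back edge
sub((335,122),(245,410),3,.06,1)     # black gap -> fence
sub((372,127),(275,428),3,.036,-1)
sub((555,215),(490,455),3,0,1)       # block back bottom edge
E
```

```text
49 ang 0.0013802807 u at v=0 -0.0952216 resid 0.00023782571585452886
60 ang -0.005291895 u at v=0 0.009916551 resid 0.00016012401455368092
63 ang -0.0075020352 u at v=0 0.003082673 resid 0.00034964663762279295
49 ang -0.0045902296 u at v=0 -0.09484517 resid 0.00015528106828875316
```

```bash
python3 -c "
from cell import ctrl;print(ctrl.close_job())"
```

```text
the job is handed in; nothing more can be done
None
```

The tube block is docked and the job is handed in, with no verdict returned: the last image shows the tongue in the slot, the block parallel to the fence within about 0.01 rad, and its back edge within about 1 mm of the flush position.

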